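# Feed the sample train home under the probe and bolt it

### The job

Push the row of four black sample carriers along the rail as one train, touching one another, until the leading one is fully home against the end stop under the probe and there are no gaps. Then push the bolt's upright tab until the bolt is fully across the rail behind the last carrier. Only push: do not lift any carrier, and leave the other loose things on the bench where they are.

Things in the scene. Friction and masses are not known exactly. Their poses are not given: they have to be found in the camera images.
- rail: fixed aluminium channel, open on top. Origin: on the bench under its middle line, z up; y runs along it towards the end stop, x across it, away from the robot. Floor 8 mm above the bench, 38 mm wide, from the open end at y = -190 mm to the stop's face at y = +160 mm; side walls 6 mm thick, tops 20 mm above the bench.
- stop_face (a point): middle of the end stop's face, at rail y = +160 mm, 27 mm above the bench. The stop is an aluminium block 50 mm wide across the rail, 18 mm thick, its top 46 mm above the bench.
- probe_tip (a point): lower tip of the thin fixed probe, 58 mm above the bench at rail y = +140 mm. It hangs from a black arm 26 mm wide (rail y = +125 to +231 mm, underside 113 mm, top 135 mm, probe's knob 153 mm above the bench) on a 22 mm column at rail y = +212 mm.
- bolt_guide (a point): top of the fixed steel guide in which the bolt slides, 42 mm above the bench; guide at rail x = 28 to 44 mm, y = -24 to +2 mm, on a foot plate 6 mm high (rail x = 25 to 105 mm, y = -36 to +14 mm).
- carrier1: black plastic block with a white disc on top, 40 mm long along the rail, 36 mm wide, 36 mm tall (disc 2 mm more), about 100 g, loose in the rail with 1 mm play each side; origin at the centre of its underside (8 mm above the bench), axes as the rail's. The leading one, nearest the stop; its origin is at rail y = +140 mm when it is home.
- carrier2: black plastic block with a white disc on top, 40 mm long along the rail, 36 mm wide, 36 mm tall (disc 2 mm more), about 100 g, loose in the rail with 1 mm play each side; origin at the centre of its underside (8 mm above the bench), axes as the rail's. Second in the row, behind the leading one.
- carrier3: black plastic block with a white disc on top, 40 mm long along the rail, 36 mm wide, 36 mm tall (disc 2 mm more), about 100 g, loose in the rail with 1 mm play each side; origin at the centre of its underside (8 mm above the bench), axes as the rail's. Third in the row.
- carrier4: black plastic block with a white disc on top, 40 mm long along the rail, 36 mm wide, 36 mm tall (disc 2 mm more), about 100 g, loose in the rail with 1 mm play each side; origin at the centre of its underside (8 mm above the bench), axes as the rail's. The last one, farthest from the stop; its rear face is at rail y = 0 when the whole row is home.
- bolt (a joint): steel bolt that slides across the rail, towards the robot, behind the last carrier's home place (rail y = -17 to -5 mm, 24 to 34 mm above the bench). 0 m = withdrawn, 0.044 m = fully across, against its own stop; starts withdrawn or nearly so. It slides against about 1.5 N of friction and stays where it is left.
- bolt_tab (a point): middle of the top of the bolt's upright steel tab, on the rail's +x side. Tab 8 mm thick along the rail's x axis, 24 mm wide along the rail, its top 66 mm and its bottom 24 mm above the bench. It is at rail x = 96 mm withdrawn and 52 mm fully across, at rail y = -11 mm; pushing its outer (+x) face towards the rail shuts the bolt.
- spare: spare carrier, same black block as the four but without the white disc, standing on the bench beside the rail on its far (+x) side, near the open end; origin at the centre of its underside. Bystander: leave it alone.
- weight: brass knobbed weight, 34 mm diameter, 48 mm tall, standing on the bench on the rail's far (+x) side, near the stop; origin at the centre of its underside. Bystander: leave it alone.
- tweezers: steel tweezers lying on the bench on the robot's side of the rail, 122 mm long, 14 mm wide, 6 mm high; body x axis runs along them towards the tips; origin at the centre of its underside. Bystander: leave it alone.
- dish: shallow glass dish, 70 mm diameter, 14 mm high, to the left; origin at the centre of its underside. Bystander: leave it alone.
- bottle: amber glass bottle with a blue cap, 68 mm diameter, 130 mm tall, to the left; origin at the centre of its underside. Bystander: leave it alone.
- driver: screwdriver lying to the right; origin near its middle. Bystander: leave it alone.
- puck: black plastic cylinder, 60 mm diameter, 45 mm tall, to the right; origin at the centre of its underside. Bystander: leave it alone.

How it is judged:
By the outcome, as a careful person would: the job done as asked, in the order asked, and still so for the second after the job is handed in, with the robot touching nothing.
It also fails if it takes over 48 s, if anything falls off the work surface, if the arm or the gripper's body presses on something with over 40 N, if the wrist force passes 120 N, or if a joint passes its speed limit or range.

### The arm

A 7-joint arm with a two-finger parallel gripper is mounted at the origin on the work surface. World frame = base frame: x ahead of the robot, y to its left, z up, the work surface at z = 0. Lengths are in m, angles in rad, forces in N, time in s.
With the tool pointing down it reaches from about 0.35 to 0.9 m from the base axis. Payload 7.2 kg.
Tool frame: the origin (TCP) lies at the centre of the arm's flange, where the gripper is bolted on; the fingertips stand 173 mm ahead of it and the grasp point (between the pads) lies 155 mm ahead of it (bot.finger_overhang is the distance from the TCP to the fingertips, in m); z points along the fingers, y is the line along which they close (so a half turn about z gives the same grasp; the last joint's range is limited). The gripper opens to 85 mm and grips with 20 to 120 N. Pads are 22 mm wide; open, the fingers measure 114 mm over their backs; the gripper's body (76 mm by 85 mm) begins 54 mm behind the grasp point. The pads swing forward as they close: fully open they stand 13 mm farther back than shut.
Start: joints at [-1.369, 0.411, -0.013, 1.596, 0.006, 1.134, -0.082], TCP at [0.167, 0.602, 0.405] pointing down, gripper open.
Joint ranges: [-2.95, 2.95], [-0.29, 1.99], [-1.47, 1.44], [0.14, 2.54], [-1.03, 4.17], [0.13, 1.85], [-2.86, 2.86]. Speed limits (rad/s): [2.39, 2.39, 3.01, 3.01, 3.14, 3.14, 3.14].

### API

Orientations are given as [roll, pitch, yaw] about the fixed x, y, z axes, in that order (R = Rz(yaw) Ry(pitch) Rx(roll)).
In Python, from workcell import get_state, viewer, bot, spotter gives the robot as it stands.
- The arm moves only by the tool drive_tool, never from a script. Its argument "steps" is a list of rows, each an object with "xyz": the shift along the tool's x, y, z scaled (see below), a list of three; "delta_rot": the turn, a rotation vector about the tool's x, y, z scaled (see below), a list of three; "grip": the closure, from -1 (fully open) to 1 (shut). A call has 1 to 20 rows; each row is the pose to reach, as a shift and turn from the pose commanded when the call began, along the tool's axes at that moment; what a row does not reach only later rows make up. The controller multiplies each number of a shift by 500 mm and each number of a turn by 30 degrees. A row lasts 1/12 s, in which the tool goes at most 41.7 mm and 7.16 degrees, less where a joint would pass 70% of its speed; a pose out of reach is approached as far as the arm can. A call with a number of a shift or a turn outside -1 to 1 is refused whole. A call with a gripper value outside its range is refused whole. The fingers move at their own pace and stop on an object; "force" is the grip in N (left out, the last holds). Time passes only in rows, so rows that repeat a pose let the fingers close. It gives the time, the measured TCP pose, the force, the opening and the grip force at its end, in the units of the state.
- get_state(): the state, without advancing time (a new reading comes with each control period).
- viewer.capture(name): name is "scene" or "side" or "wrist"; returns the picture (480x640x3 uint8, red, green, blue); there is no depth.
- viewer.camera_params(name): a dict with "intrinsics" (3x3 intrinsics, pixels), "R" (3x3) and "t" (3): a world point X has camera coordinates R X + t. Camera axes: x right, y down, z forward; pixel columns grow to the right and rows downward; lengths in m; the calibration is good to about 2 mm. A picture is of the moment at which its call begins: read the wrist's pose just before it. camera_params takes no time and is no camera call; for the wrist camera it gives the pose at the moment of the call.
- bot.hand_in(): hands the job in; it is judged then, once.
Trained networks look in the newest picture that a camera, given by its name, has taken for a name from the list of things; names that differ only in an ending like _2 or _b are one class to them, and where a whole thing is asked for, a point or a joint stands for the part that bears it (a point fixed in the world has none). Each returns a list of dicts, best first, with "score" (0 to 1); they miss things now and then, are a little off and sometimes report something else, mostly with a low value. They report only what shows in the picture. A call takes as long as a camera call.
- spotter.look_for(camera, thing): "bbox" ([centre column, centre row, width, height] in pixels, round what is visible of it).
- spotter.trace(camera, thing): "mask" (480x640 bool, what is visible of it) and "bbox" ([centre column, centre row, width, height] in pixels, round what is visible of it).
- spotter.pinpoint(camera, thing): "position" ([column, row] in pixels: a listed point, or the origin of a listed thing).
The state is a dict: "clock": time; "joint_pos": joint angles; "qvel": joint speeds; "joint_efforts": joint torques, N m; "position": TCP position; "tool_rot": TCP orientation; "force": force on the tool from outside, world axes, zero at the start; "moment": the same for the moment, N m; "grip_width": finger opening in m; "gripper_force": force on a finger pad.
Only numpy, scipy, OpenCV 4.12 (cv2) and the standard library are available. Lean on these libraries where they do the work, as an engineer would, in place of code of your own. Each camera call takes 0.05 s, during which the arm holds its last target. There are 200 camera calls.

## Working session

There is one attempt and no reset: what is moved stays moved. The work goes in short steps, Python scripts to look and compute and a tool call to move; the robot and the scene stay as the last step left them, time stands still between calls to the robot, and variables do not carry over. Pictures are saved under pics/ and viewed, at most 10 in all, crops included, and the job is handed in when it is done.

Besides the shell and the picture viewer there is one more tool, called after ">>>" in YAML: its name, and indented under it one key for each argument. drive_tool: Moves the arm, as the interface text tells. Its arguments: {"type":"object","properties":{"steps":{"type":"array","items":{"type":"object","properties":{"xyz":{"type":"array","items":{"type":"number","minimum":-1,"maximum":1}},"delta_rot":{"type":"array","items":{"type":"number","minimum":-1,"maximum":1}},"grip":{"type":"number"}}}},"force":{"type":"number"}},"required":["steps"]}

```bash
mkdir -p pics
cat > h.py <<'E'
import numpy as np,cv2
from workcell import get_state,viewer,bot,spotter
def ray(cp,uv):
    K,R,t=map(np.array,(cp["intrinsics"],cp["R"],cp["t"]))
    d=R.T@np.linalg.solve(K,[uv[0],uv[1],1.]); return -R.T@t,d
def atz(cp,uv,z):
    o,d=ray(cp,uv); return o+d*(z-o[2])/d[2]
def tri(rs):
    A=np.zeros((3,3));b=np.zeros(3)
    for o,d in rs:
        d=d/np.linalg.norm(d);P=np.eye(3)-np.outer(d,d);A+=P;b+=P@o
    X=np.linalg.solve(A,b); return X,[np.linalg.norm(np.cross(X-o,d/np.linalg.norm(d))) for o,d in rs]
def proj(cp,X):
    p=np.array(cp["intrinsics"])@(np.array(cp["R"])@X+np.array(cp["t"])); return p[:2]/p[2]
def save(im,n): cv2.imwrite("pics/"+n,im[:,:,::-1])
E
python3 - <<'E'
from h import *
np.set_printoptions(precision=4,suppress=True)
s=get_state();print(s["clock"],s["position"],s["tool_rot"],s["force"])
cp={}
for c in("scene","side"):
    save(viewer.capture(c),c+"0.png");cp[c]=viewer.camera_params(c)
    print(c,-np.array(cp[c]["R"]).T@np.array(cp[c]["t"]))
for n in["stop_face","probe_tip","bolt_guide","bolt_tab","carrier1","carrier2","carrier3","carrier4","spare","weight","tweezers"]:
    r=[]
    for c in cp:
        p=spotter.pinpoint(c,n)
        print(n,c,[(np.round(q["position"]),round(q["score"],2)) for q in p[:4]])
        if p:r.append(ray(cp[c],p[0]["position"]))
    if len(r)==2:print("   ",*tri(r))
E
```

```text
0.0 [0.1666 0.6022 0.4039] [-3.14    0.0001  2.8718] [ 0.0714 -0.2653  0.2058]
scene [ 1.0639 -0.3517  0.9422]
side [ 0.0965 -0.5302  0.6564]
stop_face scene [(array([399., 196.]), 0.65)]
stop_face side [(array([229., 199.]), 0.65)]
    [0.5414 0.2316 0.0195] [np.float64(0.0058949312802029806), np.float64(0.005894931280202872)]
probe_tip scene [(array([396., 191.]), 0.85), (array([398., 225.]), 0.63)]
probe_tip side [(array([237., 194.]), 0.75), (array([267., 232.]), 0.21)]
    [0.5461 0.2115 0.05  ] [np.float64(0.0010287855535051494), np.float64(0.0010287855535050267)]
bolt_guide scene [(array([356., 229.]), 0.83), (array([370., 210.]), 0.61)]
bolt_guide side [(array([292., 219.]), 0.65)]
    [0.5815 0.058  0.0452] [np.float64(0.0018320594949264766), np.float64(0.001832059494926494)]
bolt_tab scene [(array([370., 240.]), 0.68)]
bolt_tab side [(array([311., 199.]), 0.67)]
    [0.6376 0.0572 0.0697] [np.float64(0.003592447818205262), np.float64(0.003592447818205288)]
carrier1 scene [(array([360., 219.]), 0.78), (array([368., 214.]), 0.76), (array([346., 228.]), 0.74), (array([331., 23
[... 1213 characters left out ...]
56)]
    [0.5563 0.0706 0.001 ] [np.float64(0.031647334163424856), np.float64(0.03164733416342486)]
spare scene [(array([399., 191.]), 0.18)]
spare side [(array([346., 253.]), 0.73), (array([292., 251.]), 0.37)]
    [0.6146 0.0428 0.0796] [np.float64(0.13114655874838407), np.float64(0.13114655874838413)]
weight scene [(array([328., 239.]), 0.6), (array([401., 225.]), 0.58)]
weight side [(array([265., 204.]), 0.49)]
    [0.5471 0.0278 0.0777] [np.float64(0.05816209764591295), np.float64(0.05816209764591286)]
tweezers scene [(array([356., 195.]), 0.66)]
tweezers side [(array([229., 244.]), 0.51)]
    [ 0.4652  0.1434 -0.0074] [np.float64(0.004027510883969591), np.float64(0.004027510883969808)]
```

Run:
```python
import cv2,numpy as np
a=cv2.imread("pics/scene0.png")[150:300,260:460];b=cv2.imread("pics/side0.png")[150:300,180:380]
cv2.imwrite("pics/ab.png",np.vstack([cv2.resize(x,(400,300),interpolation=2) for x in(a,b)]) if 0 else np.hstack([cv2.resize(x,(400,300),interpolation=2) for x in(a,b)]))
```

```text
(no output)
```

View pics/scene0.png

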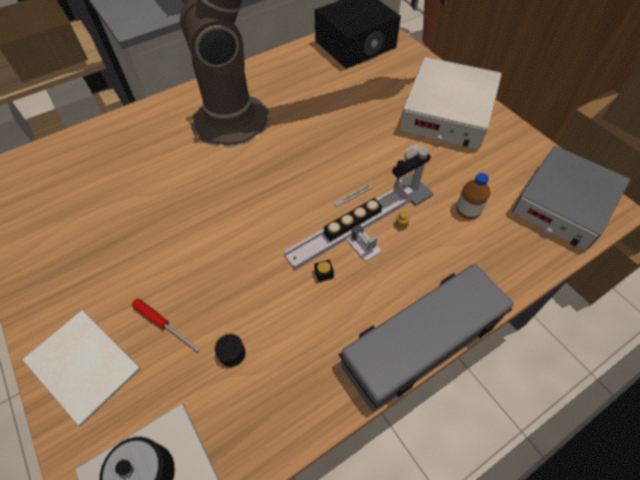

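View pics/ab.png

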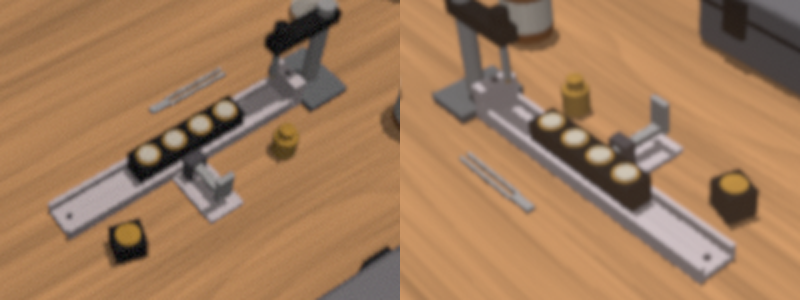

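Scene: the rail runs roughly along world +y. The carriers are at pixels (333,228) to (373,208), already almost touching, with the stop at upper right, the tab at (370,240) and the spare at (324,270). I'll move over the rail and turn towards rail alignment.

>>> drive_tool:
  steps:
    - {"xyz":[-0.05,-0.05,0],"delta_rot":[0,0,0.2],"grip":1}
    - {"xyz":[-0.12,-0.11,0],"delta_rot":[0,0,0.4],"grip":1}
    - {"xyz":[-0.18,-0.17,0],"delta_rot":[0,0,0.6],"grip":1}
    - {"xyz":[-0.24,-0.23,0],"delta_rot":[0,0,0.8],"grip":1}
    - {"xyz":[-0.31,-0.29,0],"delta_rot":[0,0,0.85],"grip":1}
    - {"xyz":[-0.31,-0.29,0],"delta_rot":[0,0,0.85],"grip":1}

```text
clock: 1.7
position: [0.2812, 0.4158, 0.405]
tool_rot: [-3.141, 0.002, 2.418]
force: [0.0, 1.0, -0.0]
grip_width: 0.0121
gripper_force: 0.0
```

>>> drive_tool:
  steps:
    - {"xyz":[-0.08,-0.02,0],"delta_rot":[0,0,0.22],"grip":1}
    - {"xyz":[-0.16,-0.045,0],"delta_rot":[0,0,0.44],"grip":1}
    - {"xyz":[-0.24,-0.065,0],"delta_rot":[0,0,0.66],"grip":1}
    - {"xyz":[-0.32,-0.09,0],"delta_rot":[0,0,0.83],"grip":1}
    - {"xyz":[-0.4,-0.11,0],"delta_rot":[0,0,0.83],"grip":1}
    - {"xyz":[-0.486,-0.133,0],"delta_rot":[0,0,0.83],"grip":1}
    - {"xyz":[-0.486,-0.133,0],"delta_rot":[0,0,0.83],"grip":1}

```text
clock: 2.28
position: [0.4208, 0.2052, 0.4054]
tool_rot: [3.14, 0.002, 1.983]
force: [0.1, -0.2, 0.3]
grip_width: -0.0001
gripper_force: 0.0
```

>>> drive_tool:
  steps:
    - {"xyz":[-0.08,0,0],"delta_rot":[0,0,0.22],"grip":1}
    - {"xyz":[-0.16,0,0],"delta_rot":[0,0,0.44],"grip":1}
    - {"xyz":[-0.24,0.01,0],"delta_rot":[0,0,0.66],"grip":1}
    - {"xyz":[-0.32,0.01,0],"delta_rot":[0,0,0.787],"grip":1}
    - {"xyz":[-0.42,0.013,0],"delta_rot":[0,0,0.787],"grip":1}
    - {"xyz":[-0.42,0.013,0],"delta_rot":[0,0,0.787],"grip":1}
    - {"xyz":[-0.42,0.013,0],"delta_rot":[0,0,0.787],"grip":1}

```text
clock: 2.87
position: [0.51, 0.0197, 0.4049]
tool_rot: [3.141, 0.001, 1.575]
force: [-0.7, -0.3, -0.8]
grip_width: 0.0001
gripper_force: 0.0
```

Run:
```python
from h import *
np.set_printoptions(precision=4,suppress=True)
s=get_state();print(s["clock"],s["position"],s["tool_rot"],s["joint_pos"])
cp=viewer.camera_params("wrist");im=viewer.capture("wrist");save(im,"w1.png")
print(-np.array(cp["R"]).T@np.array(cp["t"]),np.array(cp["R"]))
import pickle;pickle.dump(cp,open("w1.pkl","wb"))
for n,z in[("stop_face",.027),("probe_tip",.058),("bolt_guide",.042),("bolt_tab",.066),("carrier1",.008),("spare",0),("tweezers",0)]:
    p=spotter.pinpoint("wrist",n)
    for q in p[:4]:print(n,np.round(q["position"],1),round(q["score"],2),atz(cp,q["position"],z))
```

```text
2.8667 [0.51   0.0197 0.4049] [3.1406 0.0013 1.5747] [-0.6122  0.2285  0.5706  1.8999 -0.1398  1.0518  0.02  ]
[0.5109 0.0973 0.3749] [[ 1.      0.0027  0.0014]
 [ 0.0021 -0.9511  0.309 ]
 [ 0.0021 -0.309  -0.9511]]
bolt_guide [391.3 164. ] 0.57 [0.5821 0.0616 0.042 ]
bolt_tab [462.8 166. ] 0.71 [0.6386 0.0626 0.066 ]
bolt_tab [412.7 273.8] 0.19 [ 0.6043 -0.0381  0.066 ]
carrier1 [349.  127.6] 0.97 [0.5451 0.0933 0.008 ]
carrier1 [347.  79.] 0.73 [0.5418 0.1373 0.008 ]
carrier1 [345.5 200.8] 0.72 [0.5438 0.0197 0.008 ]
carrier1 [351.8 164.9] 0.71 [0.5491 0.057  0.008 ]
spare [415.8 269.8] 0.65 [ 0.6274 -0.0621  0.    ]
tweezers [264.8  83.2] 0.77 [0.4626 0.1342 0.    ]
```

View pics/w1.png

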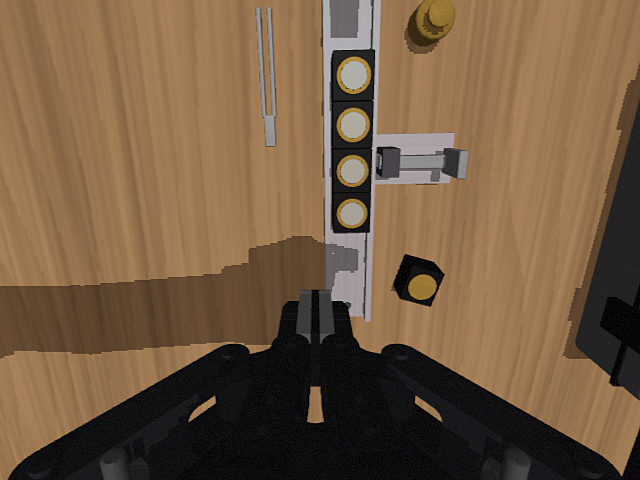

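The wrist view shows the four discs at columns 352-354 and rows 75, 125, 171 and 213. Carrier 4's rear face is near row 232 and the rail's open end near row 318. The tab is at (460,163) and the spare at (420,280).

Run:
```python
from h import *
import pickle
np.set_printoptions(precision=4,suppress=True)
cp=pickle.load(open("w1.pkl","rb"))
for uv in[(353.5,75),(352,125),(351.5,171),(352,213.5)]:print("disc",atz(cp,uv,.046))
for uv in[(352,219),(352,232)]:print("rear top/..",atz(cp,uv,.044),atz(cp,uv,.03))
for uv in[(380,5),(376,130),(371,315),(323,5),(323.5,180),]:print("wall",atz(cp,uv,.020))
for uv in[(371,321)]:print("end",atz(cp,uv,.020),atz(cp,uv,0))
im=cv2.imread("pics/w1.png")[0:340,290:490];cv2.imwrite("pics/w1c.png",cv2.resize(im,(350,595),interpolation=cv2.INTER_CUBIC))
sc=viewer.camera_params("scene")
for th in(-2,-1,0,1):
    c,s=np.cos(np.radians(th)),np.sin(np.radians(th))
    # origin from guide in wrist
    for X,r,n in[((.546,.2115),(0,.14),"probe"),((.5821,.0616),(.036,-.011),"guide"),((.6386,.0626),(.096,-.011),"tab")]:
        print(th,n,X[0]-(c*r[0]-s*r[1]),X[1]-(s*r[0]+c*r[1]))
```

```text
disc [0.544  0.1363 0.046 ]
disc [0.5442 0.0959 0.046 ]
disc [0.5451 0.0556 0.046 ]
disc [0.547  0.0155 0.046 ]
rear top/.. [0.5474 0.0095 0.044 ] [0.5489 0.0058 0.03  ]
rear top/.. [ 0.5478 -0.0036  0.044 ] [ 0.5494 -0.0079  0.03  ]
wall [0.5676 0.1949 0.02  ]
wall [0.5699 0.0913 0.02  ]
wall [ 0.5755 -0.1091  0.02  ]
wall [0.5182 0.1948 0.02  ]
wall [0.5201 0.0433 0.02  ]
end [ 0.5759 -0.1168  0.02  ] [ 0.5795 -0.1289  0.    ]
-2 probe 0.5411140704616499 0.07158528421732657
-2 guide 0.54650582469104 0.07384968097850009
-2 tab 0.5430423750698943 0.07694365078065014
-1 probe 0.5435566630987804 0.07152132267810521
-1 guide 0.5462974594451799 0.07322661127846251
-1 tab 0.5428065977357965 0.07527375566469952
0 probe 0.546 0.07149999999999998
0 guide 0.5460999999999999 0.0726
0 tab 0.5426 0.0736
1 probe 0.5484433369012197 0.07152132267810521
1 guide 0.5459135065035597 0.0719700380149781
1 tab 0.5424226447941762 0.07192289362874109
```

View pics/w1c.png

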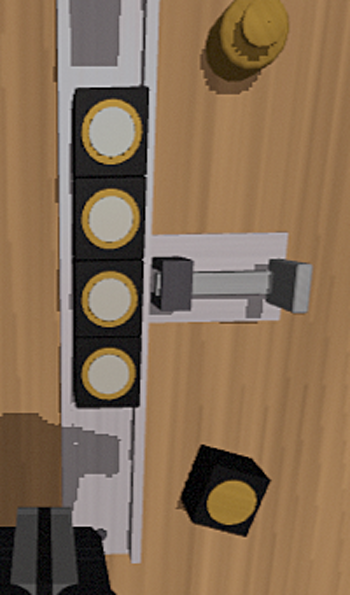

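Rail frame: origin at about (0.545, 0.072), yaw about +1.5°. Carrier 4's rear face is at rail y of about -76 mm, world y about -0.004. I'll go down behind it, still above it for now.

>>> drive_tool:
  steps:
    - {"xyz":[-0.05,0.035,0.07],"delta_rot":[0,0,-0.05],"grip":1}
    - {"xyz":[-0.11,0.075,0.14],"delta_rot":[0,0,-0.05],"grip":1}
    - {"xyz":[-0.11,0.075,0.21],"delta_rot":[0,0,-0.05],"grip":1}
    - {"xyz":[-0.11,0.075,0.28],"delta_rot":[0,0,-0.05],"grip":1}
    - {"xyz":[-0.11,0.075,0.3],"delta_rot":[0,0,-0.05],"grip":1}
    - {"xyz":[-0.11,0.075,0.3],"delta_rot":[0,0,-0.05],"grip":1}
    - {"xyz":[-0.11,0.075,0.3],"delta_rot":[0,0,-0.05],"grip":1}

```text
clock: 3.85
position: [0.5474, -0.0313, 0.2555]
tool_rot: [-3.141, -0.0, 1.607]
force: [0.4, 0.6, -0.7]
grip_width: -0.0003
gripper_force: 0.0
```

Run:
```python
from h import *
np.set_printoptions(precision=4,suppress=True)
cp=viewer.camera_params("wrist");a=viewer.capture("wrist");b=viewer.capture("side");save(np.hstack([cv2.resize(a,(400,300)),cv2.resize(b[150:300,200:400],(400,300),interpolation=2)]),"p2.png")
save(a,"w2.png")
s=get_state();print(s["clock"],s["position"],s["tool_rot"],s["force"],bot.finger_overhang)
import pickle;pickle.dump(cp,open("w2.pkl","wb"))
for q in spotter.pinpoint("wrist","bolt_tab")[:2]:print(q["position"],q["score"],atz(cp,q["position"],.066))
```

```text
3.95 [ 0.548  -0.0313  0.257 ] [ 3.1382 -0.0005  1.6072] [ 0.466  -0.3137  1.1042] 0.1734
[540.1, 85.9] 0.98 [0.6387 0.0645 0.066 ]
```

View pics/p2.png

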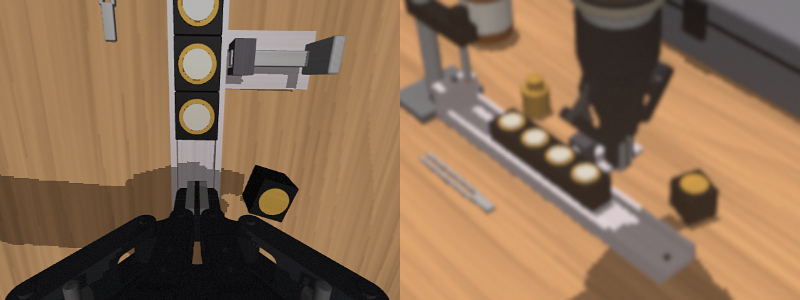

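>>> drive_tool:
  steps:
    - {"xyz":[0,0,0.06],"delta_rot":[0,0,0.02],"grip":1}
    - {"xyz":[0,0,0.12],"delta_rot":[0,0,0.02],"grip":1}
    - {"xyz":[0,0,0.12],"delta_rot":[0,0,0.02],"grip":1}
    - {"xyz":[0.01,0,0.12],"delta_rot":[0,0,0.02],"grip":1}
    - {"xyz":[0.02,0,0.12],"delta_rot":[0,0,0.02],"grip":1}
    - {"xyz":[0.03,0,0.12],"delta_rot":[0,0,0.02],"grip":1}
    - {"xyz":[0.035,0,0.12],"delta_rot":[0,0,0.02],"grip":1}
    - {"xyz":[0.04,0,0.12],"delta_rot":[0,0,0.02],"grip":1}
    - {"xyz":[0.045,0,0.12],"delta_rot":[0,0,0.02],"grip":1}
    - {"xyz":[0.05,0,0.12],"delta_rot":[0,0,0.02],"grip":1}
    - {"xyz":[0.055,0,0.12],"delta_rot":[0,0,0.02],"grip":1}
    - {"xyz":[0.06,0,0.12],"delta_rot":[0,0,0.02],"grip":1}
    - {"xyz":[0.06,0,0.12],"delta_rot":[0,0,0.02],"grip":1}

```text
clock: 5.08
position: [0.5466, -0.0024, 0.1958]
tool_rot: [3.139, 0.001, 1.595]
force: [1.4, -3.5, 2.3]
grip_width: -0.0001
gripper_force: 1.9
```

>>> drive_tool:
  steps:
    - {"xyz":[0.008,0,0]}
    - {"xyz":[0.016,0,0]}
    - {"xyz":[0.024,0,0]}
    - {"xyz":[0.032,0,0]}
    - {"xyz":[0.04,0,0]}
    - {"xyz":[0.048,0,0]}
    - {"xyz":[0.056,0,0]}
    - {"xyz":[0.064,0,0]}
    - {"xyz":[0.072,0,0]}
    - {"xyz":[0.08,0,0]}
    - {"xyz":[0.088,0,0]}
    - {"xyz":[0.096,0,0]}
    - {"xyz":[0.102,0,0]}
    - {"xyz":[0.106,0,0]}
    - {"xyz":[0.108,0,0]}
    - {"xyz":[0.108,0,0]}

```text
validation failed for argument at $.st...
```

Run:
```python
from h import *
np.set_printoptions(precision=4,suppress=True)
cp=viewer.camera_params("wrist");a=viewer.capture("wrist");b=viewer.capture("side")
save(np.hstack([cv2.resize(a,(400,300)),cv2.resize(b[150:300,200:400],(400,300),interpolation=2)]),"p3.png")
s=get_state();print(s["clock"],s["position"],s["tool_rot"],s["force"])
```

```text
5.1833 [ 0.5466 -0.0024  0.1955] [3.1395 0.0006 1.5953] [ 1.4752 -4.9551  3.4882]
```

View pics/p3.png

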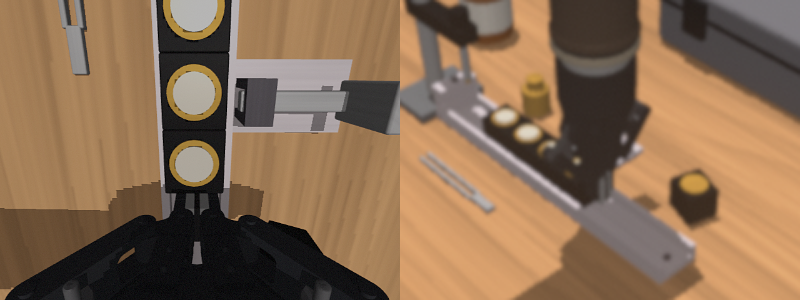

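The first push made contact and the row is moving as a train. The longer push was refused because its rows lacked fields, so I'll resend it in full.

>>> drive_tool:
  steps:
    - {"xyz":[0.008,0,0],"delta_rot":[0,0,0],"grip":1}
    - {"xyz":[0.016,0,0],"delta_rot":[0,0,0],"grip":1}
    - {"xyz":[0.024,0,0],"delta_rot":[0,0,0],"grip":1}
    - {"xyz":[0.032,0,0],"delta_rot":[0,0,0],"grip":1}
    - {"xyz":[0.04,0,0],"delta_rot":[0,0,0],"grip":1}
    - {"xyz":[0.048,0,0],"delta_rot":[0,0,0],"grip":1}
    - {"xyz":[0.056,0,0],"delta_rot":[0,0,0],"grip":1}
    - {"xyz":[0.064,0,0],"delta_rot":[0,0,0],"grip":1}
    - {"xyz":[0.072,0,0],"delta_rot":[0,0,0],"grip":1}
    - {"xyz":[0.08,0,0],"delta_rot":[0,0,0],"grip":1}
    - {"xyz":[0.088,0,0],"delta_rot":[0,0,0],"grip":1}
    - {"xyz":[0.096,0,0],"delta_rot":[0,0,0],"grip":1}
    - {"xyz":[0.102,0,0],"delta_rot":[0,0,0],"grip":1}
    - {"xyz":[0.106,0,0],"delta_rot":[0,0,0],"grip":1}
    - {"xyz":[0.108,0,0],"delta_rot":[0,0,0],"grip":1}
    - {"xyz":[0.108,0,0],"delta_rot":[0,0,0],"grip":1}

```text
clock: 6.52
position: [0.545, 0.0517, 0.1951]
tool_rot: [3.141, 0.001, 1.595]
force: [0.9, -4.4, 3.6]
grip_width: -0.0001
gripper_force: 2.3
```

>>> drive_tool:
  steps:
    - {"xyz":[0.003,0,0],"delta_rot":[0,0,0],"grip":1}
    - {"xyz":[0.006,0,0],"delta_rot":[0,0,0],"grip":1}
    - {"xyz":[0.009,0,0],"delta_rot":[0,0,0],"grip":1}
    - {"xyz":[0.012,0,0],"delta_rot":[0,0,0],"grip":1}
    - {"xyz":[0.012,0,0],"delta_rot":[0,0,0],"grip":1}

```text
clock: 6.93
position: [0.5448, 0.0576, 0.1951]
tool_rot: [3.141, 0.001, 1.595]
force: [2.0, -5.0, 3.6]
grip_width: 0.0
gripper_force: 2.4
```

>>> drive_tool:
  steps:
    - {"xyz":[0.002,0,0],"delta_rot":[0,0,0],"grip":1}
    - {"xyz":[0.004,0,0],"delta_rot":[0,0,0],"grip":1}
    - {"xyz":[0.006,0,0],"delta_rot":[0,0,0],"grip":1}
    - {"xyz":[0.008,0,0],"delta_rot":[0,0,0],"grip":1}
    - {"xyz":[0.008,0,0],"delta_rot":[0,0,0],"grip":1}

```text
clock: 7.35
position: [0.5447, 0.0615, 0.1951]
tool_rot: [3.141, 0.001, 1.595]
force: [1.0, -5.1, 4.1]
grip_width: 0.0
gripper_force: 2.6
```

>>> drive_tool:
  steps:
    - {"xyz":[0.002,0,0],"delta_rot":[0,0,0],"grip":1}
    - {"xyz":[0.004,0,0],"delta_rot":[0,0,0],"grip":1}
    - {"xyz":[0.006,0,0],"delta_rot":[0,0,0],"grip":1}
    - {"xyz":[0.006,0,0],"delta_rot":[0,0,0],"grip":1}

```text
clock: 7.68
position: [0.5446, 0.0635, 0.1951]
tool_rot: [3.141, 0.002, 1.594]
force: [1.6, -8.7, 3.9]
grip_width: -0.0
gripper_force: 4.1
```

Run:
```python
from h import *
np.set_printoptions(precision=4,suppress=True)
cp=viewer.camera_params("wrist");a=viewer.capture("wrist");b=viewer.capture("side")
save(np.hstack([cv2.resize(a,(400,300)),cv2.resize(b[150:300,180:380],(400,300),interpolation=2)]),"p4.png")
s=get_state();print(s["clock"],s["position"],s["tool_rot"],s["force"])
```

```text
7.7833 [0.5447 0.0635 0.1951] [3.1405 0.0018 1.5941] [-0.0711 -8.3898  4.9673]
```

View pics/p4.png

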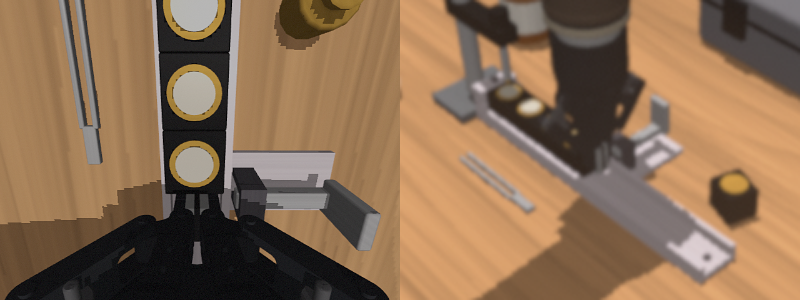

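The force is rising and motion has stalled at the expected end position, and the picture shows the row at the stop. I'll press a little more to confirm.

>>> drive_tool:
  steps:
    - {"xyz":[0.003,0,0],"delta_rot":[0,0,0],"grip":1}
    - {"xyz":[0.006,0,0],"delta_rot":[0,0,0],"grip":1}
    - {"xyz":[0.009,0,0],"delta_rot":[0,0,0],"grip":1}
    - {"xyz":[0.009,0,0],"delta_rot":[0,0,0],"grip":1}

```text
clock: 8.12
position: [0.5446, 0.0643, 0.1952]
tool_rot: [3.14, 0.006, 1.591]
force: [1.2, -19.7, 5.4]
grip_width: 0.0003
gripper_force: 9.9
```

The row is home: 20 N with no further travel. I'll back off slowly, rise, and go over to the outside of the tab.

>>> drive_tool:
  steps:
    - {"xyz":[-0.006,0,0],"delta_rot":[0,0,0],"grip":1}
    - {"xyz":[-0.014,0,0],"delta_rot":[0,0,0],"grip":1}
    - {"xyz":[-0.03,0,0],"delta_rot":[0,0,0],"grip":1}
    - {"xyz":[-0.05,0,0],"delta_rot":[0,0,0],"grip":1}
    - {"xyz":[-0.05,0,-0.06],"delta_rot":[0,0,0],"grip":1}
    - {"xyz":[-0.05,0,-0.13],"delta_rot":[0,0,0],"grip":1}
    - {"xyz":[-0.05,0,-0.18],"delta_rot":[0,0,0],"grip":1}
    - {"xyz":[-0.05,0.06,-0.2],"delta_rot":[0,0,0],"grip":1}
    - {"xyz":[-0.04,0.13,-0.2],"delta_rot":[0,0,0],"grip":1}
    - {"xyz":[-0.03,0.2,-0.2],"delta_rot":[0,0,0],"grip":1}
    - {"xyz":[-0.014,0.264,-0.2],"delta_rot":[0,0,0],"grip":1}
    - {"xyz":[-0.014,0.264,-0.2],"delta_rot":[0,0,0],"grip":1}
    - {"xyz":[-0.014,0.264,-0.2],"delta_rot":[0,0,0],"grip":1}

```text
clock: 9.2
position: [0.6771, 0.0663, 0.2935]
tool_rot: [-3.14, 0.0, 1.597]
force: [0.4, -0.6, -1.4]
grip_width: -0.0003
gripper_force: 0.0
```

Run:
```python
from h import *
np.set_printoptions(precision=4,suppress=True)
cp=viewer.camera_params("wrist");a=viewer.capture("wrist");c=spotter.pinpoint("wrist","bolt_tab")
b=viewer.capture("side");d=viewer.capture("scene")
im=np.hstack([cv2.resize(a,(400,300)),cv2.resize(b[150:300,180:380],(400,300),interpolation=2)])
save(np.vstack([im,cv2.resize(d[150:300,260:460],(400,300),interpolation=2).repeat(1,0) if 0 else cv2.resize(d[150:290,200:573],(800,300),interpolation=2)]),"p5.png")
s=get_state();print(s["clock"],s["position"],s["tool_rot"],s["force"])
for q in c[:2]:print(q["position"],q["score"],atz(cp,q["position"],.066))
```

```text
9.4 [0.6755 0.0653 0.2946] [-3.1406 -0.0002  1.5951] [-0.4706 -0.6816 -0.3432]
[250.3, 263.1] 0.68 [0.6394 0.0634 0.066 ]
[133.5, 189.3] 0.41 [0.5753 0.1063 0.066 ]
```

View pics/p5.png

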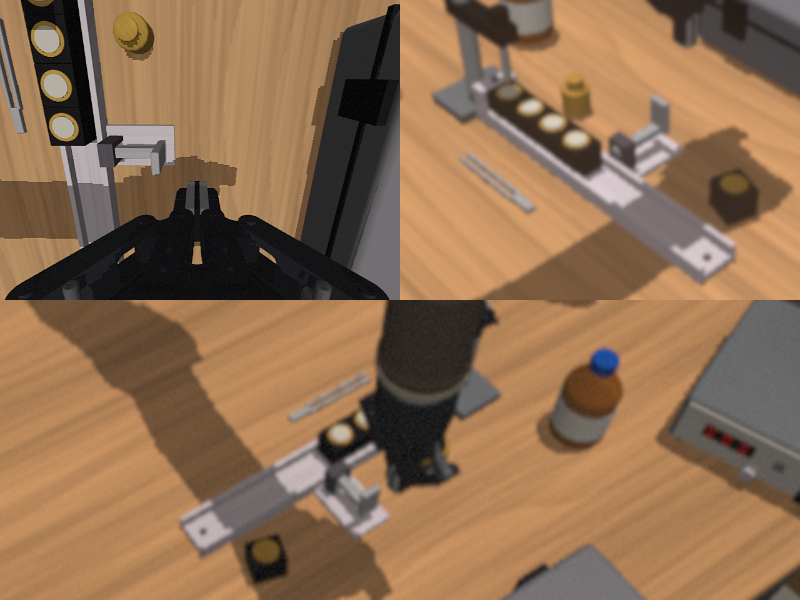

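The four carriers sit tight at the stop, and the fingers are just outside the tab. I'll go down and push the tab towards the rail.

>>> drive_tool:
  steps:
    - {"xyz":[-0.004,0,0.06],"delta_rot":[0,0,0],"grip":1}
    - {"xyz":[-0.004,0,0.12],"delta_rot":[0,0,0],"grip":1}
    - {"xyz":[-0.004,0,0.182],"delta_rot":[0,0,0],"grip":1}
    - {"xyz":[-0.004,0,0.182],"delta_rot":[0,0,0],"grip":1}
    - {"xyz":[-0.004,-0.01,0.182],"delta_rot":[0,0,0],"grip":1}
    - {"xyz":[-0.004,-0.02,0.182],"delta_rot":[0,0,0],"grip":1}
    - {"xyz":[-0.004,-0.03,0.182],"delta_rot":[0,0,0],"grip":1}
    - {"xyz":[-0.004,-0.04,0.182],"delta_rot":[0,0,0],"grip":1}
    - {"xyz":[-0.004,-0.05,0.182],"delta_rot":[0,0,0],"grip":1}
    - {"xyz":[-0.004,-0.06,0.182],"delta_rot":[0,0,0],"grip":1}
    - {"xyz":[-0.004,-0.07,0.182],"delta_rot":[0,0,0],"grip":1}
    - {"xyz":[-0.004,-0.08,0.182],"delta_rot":[0,0,0],"grip":1}
    - {"xyz":[-0.004,-0.09,0.182],"delta_rot":[0,0,0],"grip":1}
    - {"xyz":[-0.004,-0.1,0.182],"delta_rot":[0,0,0],"grip":1}
    - {"xyz":[-0.004,-0.1,0.182],"delta_rot":[0,0,0],"grip":1}

```text
clock: 10.65
position: [0.6253, 0.0627, 0.2035]
tool_rot: [-3.14, -0.0, 1.596]
force: [1.0, 0.5, -0.6]
grip_width: -0.0003
gripper_force: 0.0
```

>>> drive_tool:
  steps:
    - {"xyz":[0,-0.005,0],"delta_rot":[0,0,0],"grip":1}
    - {"xyz":[0,-0.01,0],"delta_rot":[0,0,0],"grip":1}
    - {"xyz":[0,-0.015,0],"delta_rot":[0,0,0],"grip":1}
    - {"xyz":[0,-0.02,0],"delta_rot":[0,0,0],"grip":1}
    - {"xyz":[0,-0.02,0],"delta_rot":[0,0,0],"grip":1}

```text
clock: 11.07
position: [0.6159, 0.0625, 0.2035]
tool_rot: [-3.141, -0.0, 1.596]
force: [0.4, -0.2, 0.6]
grip_width: 0.0001
gripper_force: 0.0
```

Run:
```python
from h import *
np.set_printoptions(precision=4,suppress=True)
cp=viewer.camera_params("wrist");a=viewer.capture("wrist")
b=viewer.capture("side")
save(np.hstack([cv2.resize(a,(400,300)),cv2.resize(b[150:300,180:380],(400,300),interpolation=2)]),"p6.png")
s=get_state();print(s["clock"],s["position"],s["tool_rot"],s["force"])
```

```text
11.1667 [0.6161 0.0624 0.2035] [-3.1406  0.0001  1.5958] [0.3198 0.3615 0.534 ]
```

View pics/p6.png

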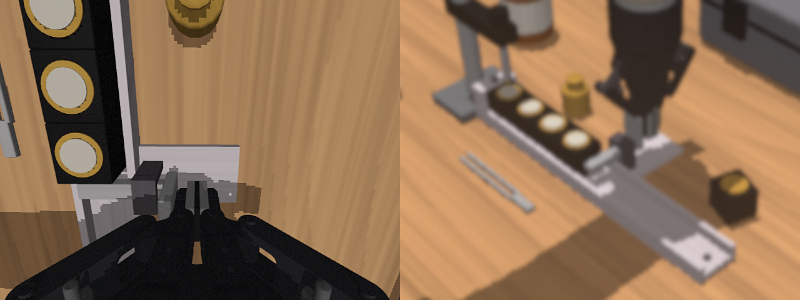

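The bolt is across the rail behind carrier 4, and there's no stall yet. I'll continue until it stops.

>>> drive_tool:
  steps:
    - {"xyz":[0,-0.004,0],"delta_rot":[0,0,0],"grip":1}
    - {"xyz":[0,-0.008,0],"delta_rot":[0,0,0],"grip":1}
    - {"xyz":[0,-0.012,0],"delta_rot":[0,0,0],"grip":1}
    - {"xyz":[0,-0.012,0],"delta_rot":[0,0,0],"grip":1}

```text
clock: 11.5
position: [0.6129, 0.0624, 0.2042]
tool_rot: [3.133, 0.001, 1.596]
force: [13.5, 0.1, -9.9]
grip_width: -0.0002
gripper_force: 6.8
```

>>> drive_tool:
  steps:
    - {"xyz":[0,-0.003,0],"delta_rot":[0,0,0],"grip":1}
    - {"xyz":[0,-0.003,0],"delta_rot":[0,0,0],"grip":1}

```text
clock: 11.67
position: [0.6124, 0.0624, 0.2044]
tool_rot: [3.131, 0.001, 1.596]
force: [17.6, 0.0, -13.3]
grip_width: 0.0001
gripper_force: 8.8
```

The bolt is against its stop. I'll withdraw outward and up.

>>> drive_tool:
  steps:
    - {"xyz":[0,0.01,0],"delta_rot":[0,0,0],"grip":1}
    - {"xyz":[0,0.03,0],"delta_rot":[0,0,0],"grip":1}
    - {"xyz":[0,0.06,0],"delta_rot":[0,0,0],"grip":1}
    - {"xyz":[0,0.07,-0.06],"delta_rot":[0,0,0],"grip":1}
    - {"xyz":[0,0.07,-0.13],"delta_rot":[0,0,0],"grip":1}
    - {"xyz":[0,0.07,-0.2],"delta_rot":[0,0,0],"grip":1}
    - {"xyz":[-0.07,0.07,-0.26],"delta_rot":[0,0,0],"grip":1}
    - {"xyz":[-0.13,0.07,-0.3],"delta_rot":[0,0,0],"grip":1}
    - {"xyz":[-0.2,0.0,-0.3],"delta_rot":[0,0,0],"grip":1}
    - {"xyz":[-0.2,-0.1,-0.3],"delta_rot":[0,0,0],"grip":1}
    - {"xyz":[-0.2,-0.1,-0.3],"delta_rot":[0,0,0],"grip":1}
    - {"xyz":[-0.2,-0.1,-0.3],"delta_rot":[0,0,0],"grip":1}

```text
clock: 12.67
position: [0.5578, -0.041, 0.3538]
tool_rot: [-3.139, -0.001, 1.592]
force: [0.4, -0.1, -0.1]
grip_width: 0.0
gripper_force: 0.0
```

Run:
```python
from h import *
np.set_printoptions(precision=4,suppress=True)
cp=viewer.camera_params("wrist");a=viewer.capture("wrist");c=spotter.pinpoint("wrist","bolt_tab")
b=viewer.capture("side")
save(np.hstack([cv2.resize(a[0:300,200:600],(400,300)),cv2.resize(b[150:300,180:380],(400,300),interpolation=2)]),"p7.png")
s=get_state();print(s["clock"],s["position"],s["tool_rot"],s["force"])
for q in c[:2]:
    X=atz(cp,q["position"],.066);d=X[:2]-[.545,.072];y=.026
    print(q["score"],X,"rail",d[0]+y*d[1],d[1]-y*d[0])
```

```text
12.8167 [ 0.5619 -0.0385  0.354 ] [ 3.1408 -0.0005  1.5965] [ 0.0789  0.3896 -0.2385]
0.64 [0.5975 0.0641 0.066 ] rail 0.05232010528606041 -0.009311325162414263
```

View pics/p7.png

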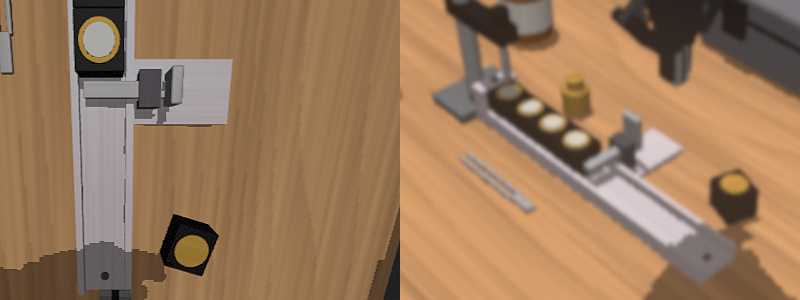

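The bolt is fully across (tab at rail x = 52 mm), the carriers are tight at the stop, and the bystanders haven't moved. Handing in.

```bash
python3 -c "
from workcell import bot
print(bot.hand_in())"
```

```text
the job is handed in; nothing more can be done
None
```

The four carriers are pushed home as one train against the end stop with no visible gaps, the bolt is fully across behind the last one (tab measured at rail x = 52 mm), the spare, weight and tweezers look unmoved, and the job is handed in at about 13 s of the 48 s allowed.

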